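# Isolate a sun-lamp house and take off its bayonet cap

## Task

The lamp in the sun-lamp house is to be changed. First make it safe: turn the rotary isolator handle on its grey switch box a quarter turn anticlockwise, from on to off, until it is fully home. Then press the bayonet cap on top of the lamp house down against its spring, twist it a quarter turn anticlockwise to free it from its two pins, lift it straight off and set it down gently, grip upward, on the stack of white wipes; leave the isolator off and the tape roll, screwdriver and vial where they are.

Things in the scene. Friction and masses are not known exactly. Their poses are not given: they have to be found in the camera images.
- lamp_house: Fixed: a finned aluminium lamp body (88 mm diameter, 72 mm high) and a grey switch box on a 206 x 96 mm base plate. Origin: under the lamp axis, on the plate's underside; z up. The switch box (72 x 72 mm, top at z = 68 mm) stands toward -x, its handle's axis 110 mm from the lamp axis. A lens hood reaches 70 mm toward +x, at z = 9 to 67 mm.
- neck_top (a point): Centre of the top of the neck on the lamp body, on the lamp axis, 101 mm above the lamp house's origin; axes as the lamp house's. The neck is 47 mm in diameter and starts at z = 72 mm; two fixed steel pins (8 mm wide, 6 mm tall, 89 to 95 mm above the lamp house's origin) stand out to 30.4 mm from the axis at 135 and 315 degrees from +x. A white disc on a spring in the neck pushes the cap up.
- bayonet_cap: Loose black bayonet cap, 120 to 195 g, 62 mm diameter, 66 mm high: skirt 30 mm deep, 51 mm inside, round the neck; roof, top 36 mm above the rim; bar grip on it. Origin: centre of the skirt's lower rim; z up through the grip. Locked, its origin is 82 mm above the lamp house's and its x along the lamp house's x (0.07 rad of play), the neck's pins in the notches of two J-shaped slots of the skirt.
- cap_slot (a point): Open lower end of one of the cap's two J-slots, on the skirt's rim, 28 mm from the axis (the other lies opposite). Pressed down 6 mm or more (hard stop at 9.5) the pins leave their notches; turned then 1.40 rad anticlockwise from above (hard stop 0.07 further) they stand in the open ends and the cap lifts straight off: clear after 40 mm. Spring 7 N locked, 0.6 N a mm more; freed, the cap rises 4 mm.
- cap_grip (a point): Point on the cap's axis inside its bar grip, 58 mm above the skirt's rim and 8 mm under the bar's top; axes as the cap's. The bar is 60 mm long (x), 14 mm thick (y) and stands 30 mm above the cap's roof.
- isolator_handle (a joint): Angle of the isolator handle in rad: 0 = on (so it starts: bar along the base plate, its white-lined nose toward the lamp, at a raised bar mark), 1.571 = off (bar across the plate, nose toward the lamp house's +y, at a raised ring mark). It grows anticlockwise from above. An over-centre spring (about 0.12 N m) snaps it to the nearer end from the middle on and holds it there.
- isolator_grip (a point): Point on the isolator handle's vertical axis inside its bar, 96 mm above the lamp house's origin; it turns with the handle. Black bar grip, 56 mm long along the point's x (nose at +x), 14 mm thick along its y, top 106 mm and foot 76 mm above the lamp house's origin, on a round plate 48 mm in diameter.
- wipes: Loose stack of folded white lint-free wipes lying on the desk: 65 mm (x) x 111 mm (y), 19 mm high. Origin: centre of its underside. To its right stands a fixed, upright black desktop screen, 40 mm thick and up to 0.45 m above the desk, from (0.55, 0.19) m to (0.13, 0.00) m near the robot's base: keep the arm and the gripper clear of it.
- tape_roll: Bystander: roll of amber tape lying flat, 79 mm in diameter, 19 mm high; origin at the centre of its underside.
- screwdriver: Bystander: screwdriver with a green handle lying on the desk, 155 mm long (y), 12 mm thick; origin at the centre of its underside.
- vial: Bystander: brown vial with a dark screw cap, 25 mm in diameter, 51 mm tall, upright; origin at the centre of its underside.
Things that resemble listed ones, but are neither listed nor needed, are in the scene too. There is more than one size of the bayonet_cap; the job needs the smaller.

How it is judged:
By the outcome, as a careful person would: the job done as asked, in the order asked, and still so for the second after the job is handed in, with the robot touching nothing.
It also fails if it takes over 58 s, if anything falls off the work surface, if the arm or the gripper's body presses on something with over 40 N, if the wrist force passes 120 N, or if a joint passes its speed limit or range.

## Robot

A 6-joint arm with a two-finger parallel gripper is mounted at the origin on the work surface; the furniture and walls round the work are solid. World frame = base frame: x ahead of the robot, y to its left, z up, the work surface at z = 0. Lengths are in mm, angles in degrees, forces in N, time in s.
With the tool pointing down it reaches from about 300 to 850 mm from the base axis. Payload 4.2 kg.
Tool frame: the origin (TCP) lies between the finger pads; the fingertips stand 11 mm ahead of it and the grasp point (between the pads) lies 8 mm behind it (env.tips_ahead is the distance from the TCP to the fingertips, in mm); z points along the fingers, y is the line along which they close (so a half turn about z gives the same grasp; the last joint's range is limited). The gripper opens to 91 mm and grips with 3 to 60 N. Pads are 32 mm wide; open, the fingers measure 118 mm over their backs; the gripper's body (76 mm by 178 mm) begins 60 mm behind the grasp point.
Start: joints at [63.77, 18.312, 89.639, -0, 72.044, -1.146], TCP at [243.774, 520.784, 224.976] pointing down, gripper open.
Joint ranges: [-177.97, 177.97], [-48.28, 115.42], [12.27, 149.76], [-77.06, 257.06], [2.81, 150.46], [-146.56, 146.56]. Speed limits (degrees/s): [147.25, 147.25, 180, 180, 180, 180].

## Interface

Orientations are given as [roll, pitch, yaw] about the fixed x, y, z axes, in that order (R = Rz(yaw) Ry(pitch) Rx(roll)).
In Python, from workcell import env, cams gives the robot as it stands.
- The arm moves only by the tool step_arm, never from a script. Its arguments are lists of equal length, an entry for each row: "linear": the shift along the tool's x, y, z in units of 30 cm (1.0 is 30 cm), a list of three; "turn": the turn about the tool's z in units of 360 degrees (1.0 is 360 degrees). In form: {"linear": [[tx, ty, tz], ...], "turn": [turn, ...]}. A call has 1 to 20 rows; each row is the pose to reach, as a shift and turn from the pose commanded when the call began, along the tool's axes at that moment, turning the shorter way round; what a row does not reach only later rows make up. A row lasts 1/8 s, in which the tool goes at most 62.5 mm and 10.7 degrees, less where a joint would pass 70% of its speed; a pose out of reach is approached as far as the arm can. A call with a number of a shift or a turn outside -1 to 1 is refused whole. A call with a gripper value outside its range is refused whole. "fingers" is the closure, from -1 (fully open) to 1 (shut), so that 0 is half open, set as the call begins (left out, the last holds). The fingers move at their own pace and stop on an object; "force" is the grip in N (left out, the last holds). Time passes only in rows, so rows that repeat a pose let the fingers close. It gives the time, the measured TCP pose, the force, the opening and the grip force at its end, in the units of the state.
- env.state(): the state, without advancing time (a new reading comes with each control period).
- cams.grab_frame(name): name is "scene" or "top" or "wrist"; returns a dict with "color" (480x640x3 uint8, blue, green, red), "fx", "fy", "cx", "cy" (pixels), "extrinsics" (4x4, takes a point from camera to world coordinates); the wrist camera has in their place "tool_from_camera" (4x4, takes a point from camera to tool coordinates, whose origin is the TCP and whose axes are the flange's). Camera axes: x right, y down, z forward; pixel columns grow to the right and rows downward; lengths in mm; the calibration is good to about 2 mm. A picture is of the moment at which its call begins: read the wrist's pose just before it. There is no depth.
- env.job_done(): hands the job in; it is judged then, once.
The state is a dict: "time_s": time; "qpos": joint angles; "qvel": joint speeds; "effort": joint torques, N m; "ee_pos": TCP position; "ee_rot": TCP orientation; "force": force on the tool from outside, world axes, zero at the start; "torque": the same for the moment, N m; "gripper_width": finger opening in mm; "gripper_force": force on a finger pad.
Only numpy, scipy, OpenCV 4.12 (cv2) and the standard library are available. Lean on these libraries where they do the work, as an engineer would, in place of code of your own. Each camera call takes 0.05 s, during which the arm holds its last target. There are 200 camera calls.

## Working session

There is one attempt and no reset: what is moved stays moved. The work goes in short steps, Python scripts to look and compute and a tool call to move; the robot and the scene stay as the last step left them, time stands still between calls to the robot, and variables do not carry over. Pictures are saved under pics/ and viewed, at most 10 in all, crops included, and the job is handed in when it is done.

Besides the shell and the picture viewer there is one more tool, called after "Call:" by a JSON object that holds its "fn" and its "kwargs". step_arm: Moves the arm, as the interface text tells. Its arguments: {"type":"object","properties":{"linear":{"type":"array"},"turn":{"type":"array"},"fingers":{"type":"number"},"force":{"type":"number"}},"required":["linear","turn"]}

```bash
mkdir -p pics; ls; python3 - <<'E'
from workcell import env,cams
import cv2,numpy as np
s=env.state();print({k:np.round(v,3).tolist() for k,v in s.items()})
for n in("scene","top"):
    f=cams.grab_frame(n);cv2.imwrite(f"pics/{n}0.png",f["color"]);print(n,f["fx"],f["fy"],f["cx"],f["cy"],np.round(f["extrinsics"],4).tolist())
f=cams.grab_frame("wrist");print(np.round(f["tool_from_camera"],4).tolist(),f["fx"]);cv2.imwrite("pics/wrist0.png",f["color"])
E
```

```text
pics
{'time_s': 0.0, 'qpos': [63.769, 18.352, 89.706, -0.001, 72.042, -1.148], 'qvel': [0.064, 0.026, -0.003, -0.025, -0.058, 0.054], 'effort': [0.0, -41.247, -23.197, 0.073, 0.046, -0.0], 'ee_pos': [243.572, 520.339, 224.12], 'ee_rot': [-179.9, -0.001, 154.918], 'force': [0.342, -0.321, -0.52], 'torque': [-0.006, -0.012, -0.012], 'gripper_force': 0.0, 'gripper_width': 91.2}
scene 595.5972816313621 595.5972816313621 324.60153646043045 245.2618581161861 [[0.4644, 0.4681, -0.7518, 1164.4117], [0.8853, -0.2215, 0.4089, 41.7833], [0.0249, -0.8554, -0.5173, 601.6421], [0.0, 0.0, 0.0, 1.0]]
top 470.89402639380523 470.89402639380523 324.5585090104391 234.86010849449434 [[-0.025, -0.9981, 0.0565, 394.3024], [-0.9989, 0.0272, 0.0377, 398.7439], [-0.0392, -0.0555, -0.9977, 1063.7274], [0.0, 0.0, 0.0, 1.0]]
[[0.0002, -0.9725, -0.2328, 65.1079], [1.0, 0.0003, -0.0001, 0.8156], [0.0002, -0.2328, 0.9725, -158.7181], [0.0, 0.0, 0.0, 1.0]] 334.84402556171455
```

View pics/top0.png

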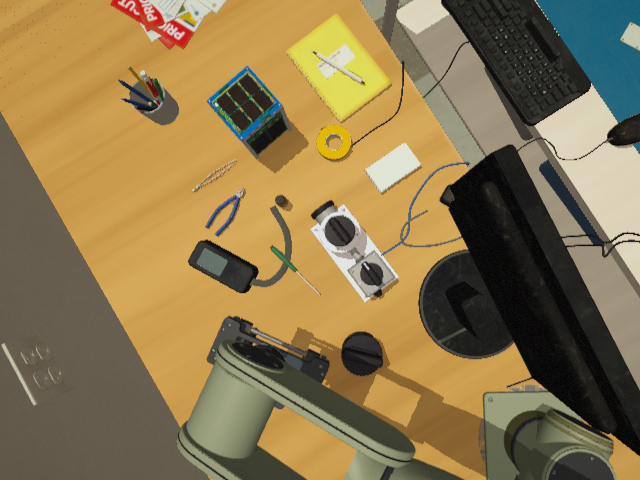

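View pics/scene0.png

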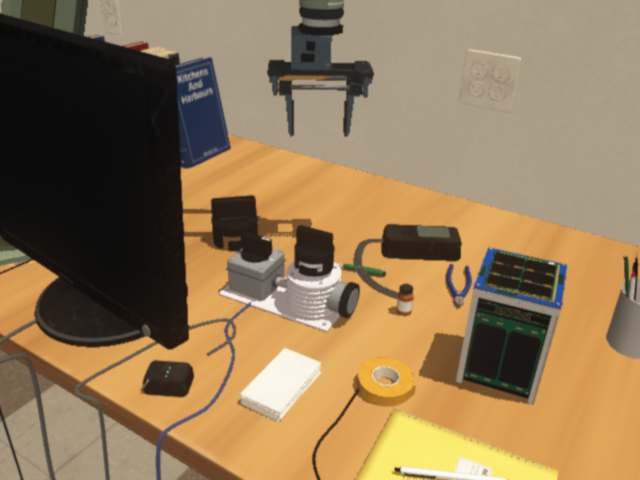

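The top view shows the lamp cap at about (342,231), the isolator at (371,272), the wipes at (393,167) and the spare, larger cap at (362,354). Next I measure these in both views.

```bash
cat > h.py <<'E'
import numpy as np,cv2
from workcell import env,cams
def ray(f,u,v,E=None):
    E=f["extrinsics"] if E is None else E
    d=E[:3,:3]@np.array([(u-f["cx"])/f["fx"],(v-f["cy"])/f["fy"],1]);return E[:3,3],d
def onz(f,u,v,z,E=None):
    o,d=ray(f,u,v,E);return o+d*(z-o[2])/d[2]
def proj(f,p,E=None):
    E=f["extrinsics"] if E is None else E
    c=np.linalg.inv(E)@np.append(p,1);return np.array([f["fx"]*c[0]/c[2]+f["cx"],f["fy"]*c[1]/c[2]+f["cy"]])
def wristE(f,s):
    from scipy.spatial.transform import Rotation as R
    T=np.eye(4);T[:3,:3]=R.from_euler("xyz",s["ee_rot"],degrees=True).as_matrix();T[:3,3]=s["ee_pos"]
    return T@f["tool_from_camera"]
E
python3 - <<'E'
from h import *
f=cams.grab_frame("top");im=f["color"];hsv=cv2.cvtColor(im,cv2.COLOR_BGR2HSV)
m=((hsv[...,1]<60)&(hsv[...,2]>150)).astype(np.uint8)
cs,_=cv2.findContours(m,cv2.RETR_EXTERNAL,cv2.CHAIN_APPROX_NONE)
for c in cs:
    if cv2.contourArea(c)>300:
        x=c[:,0].mean(0)
        if not(280<x[0]<440 and 130<x[1]<310):continue
        z=19 if x[1]<200 else 8
        P=np.float32([onz(f,*p,z)[:2] for p in c[:,0]]);print(x,z,cv2.minAreaRect(P))
# tape
m=cv2.inRange(hsv,(18,150,120),(30,255,255));m[:,:310]=0;m[:,360:]=0;m[:118]=0;m[170:]=0
c=max(cv2.findContours(m,0,1)[0],key=cv2.contourArea);print("tape",cv2.minAreaRect(np.float32([onz(f,*p,12)[:2] for p in c[:,0]])))
print("cap top",onz(f,342,231,140),"iso",onz(f,371,272,106),"big",onz(f,362,354,50),"vial",onz(f,282,201,51))
cv2.imwrite("pics/topc.png",cv2.resize(im[190:310,260:420],None,fx=5,fy=5,interpolation=cv2.INTER_CUBIC))
E
```

```text
[357.79810726 258.26498423] 8 ((418.4879150390625, 377.83935546875), (219.01036071777344, 95.76302337646484), 35.2432861328125)
[391.86821705 167.37209302] 19 ((600.7716064453125, 283.1583557128906), (64.5988998413086, 110.61175537109375), 33.091365814208984)
tape ((660.5247192382812, 411.0970458984375), (111.13394165039062, 117.25140380859375), 88.3332290649414)
cap top [453.31630189 399.19146833 140.        ] iso [370.8435321  342.88632277 106.        ] big [196.55716287 363.93667985  50.        ] vial [527.85552681 527.64972786  51.        ]
```

View pics/topc.png

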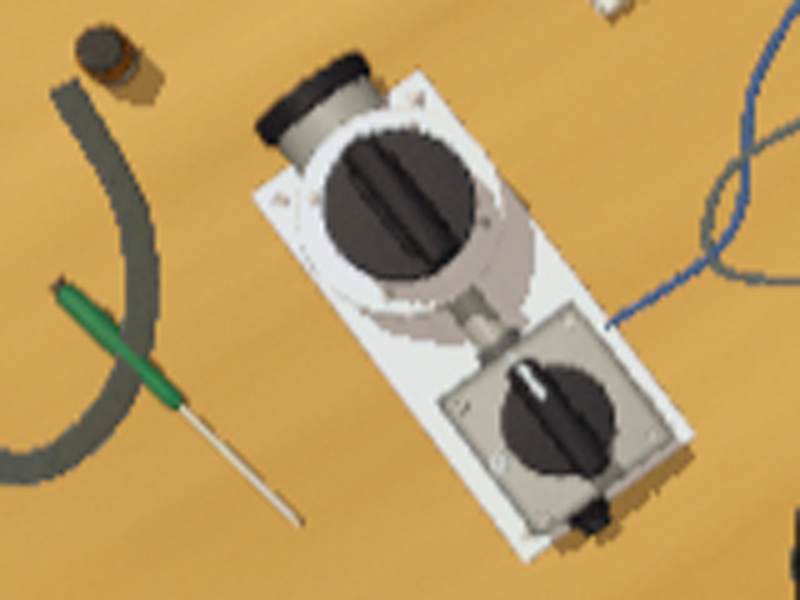

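```bash
python3 - <<'E'
from h import *
f=cams.grab_frame("top")
g=lambda x,y,z:onz(f,260+x/5-.4,190+y/5-.4,z)[:2]
P=[g(x,y,8) for x,y in((418,70),(693,437),(528,562),(252,193))]
print(np.round(P,1)); c=np.mean(P,0)
for a,b in((1,0),(2,3),(2,1),(3,0)): d=P[b]-P[a];print(np.linalg.norm(d),np.degrees(np.arctan2(d[1],d[0])))
print("ctr",c,"cap roof",g(400,204,118),"iso plate",g(558,419,76))
a=g(527,373,106);b=g(598,468,106);print("bar",a,b,(a+b)/2,np.degrees(np.arctan2(*(a-b)[::-1])))
B=[g(576,302,68),g(682,436,68),g(538,535,68),g(440,402,68)];print("box ctr",np.mean(B,0),np.linalg.norm(B[0]-B[1]))
print("screw",g(62,290,8),g(300,524,3))
E
```

```text
[[523.5 394.9]
 [355.9 277.3]
 [302.3 352. ]
 [470.  471.1]]
204.72674675765472 35.066012803336754
205.67138408852855 35.35821071606594
92.00677537684837 -54.367430666895565
93.05116445660178 -54.95380749167547
ctr [412.93795811 373.81142852] cap roof [456.06355095 403.99198532] iso plate [367.18949343 340.80982729]
bar [386.87678297 354.513487  ] [347.91975644 327.08295253] [367.3982697  340.79821977] 35.150253398817966
box ctr [367.13332404 339.96763613] 71.36485043498956
screw [428.61825917 557.85824552] [321.01615776 453.30608025]
```

```bash
cat >> h.py <<'E'
def go(p,yaw):
    s=env.state();a=np.radians(s["ee_rot"][2]);d=np.array(p)-s["ee_pos"]
    x=np.array([np.cos(a),np.sin(a),0]);y=np.array([np.sin(a),-np.cos(a),0])
    t=-(((yaw-s["ee_rot"][2])+180)%360-180)
    print("lin",np.round([d@x/300,d@y/300,-d[2]/300],4),"turn",round(t/360,4),"rot",np.round(s["ee_rot"],2),"pos",np.round(s["ee_pos"],1))
E
python3 -c "
from h import *
go([367,341,225],35.2)"
```

```text
lin [-0.626  -0.3679 -0.0014] turn 0.3325 rot [-179.95    0.    154.92] pos [243.7 520.6 224.6]
```

Call:
{"fn": "step_arm", "kwargs": {"linear": [[-0.626, -0.368, 0], [-0.626, -0.368, 0], [-0.626, -0.368, 0], [-0.626, -0.368, 0], [-0.626, -0.368, 0], [-0.626, -0.368, 0], [-0.626, -0.368, 0], [-0.626, -0.368, 0], [-0.626, -0.368, 0], [-0.626, -0.368, 0], [-0.626, -0.368, 0], [-0.626, -0.368, 0], [-0.626, -0.368, 0]], "turn": [0.3325, 0.3325, 0.3325, 0.3325, 0.3325, 0.3325, 0.3325, 0.3325, 0.3325, 0.3325, 0.3325, 0.3325, 0.3325], "fingers": -1}}

```text
time_s: 1.88
ee_pos: [367.0, 341.2, 224.9]
ee_rot: [-180.0, 0.0, 35.3]
force: [-0.3, -0.2, -0.8]
gripper_width: 91.0
gripper_force: 0.0
```

```bash
python3 - <<'E'
from h import *
s=env.state();f=cams.grab_frame("wrist");E=wristE(f,s);im=f["color"].copy()
print(s["time_s"],s["ee_pos"],s["ee_rot"])
for p in([367,341,106],[457,404,148],[457,404,118],[367,341,76]):
    q=proj(f,p,E);print(q);cv2.drawMarker(im,tuple(int(v) for v in q),(0,0,255),0,12,1)
cv2.imwrite("pics/w1.png",im);np.savez("w1.npz",E=E);cv2.imwrite("pics/w1raw.png",f["color"])
E
```

```text
1.875 [367.00735666 341.15456037 224.90939898] [-1.79996999e+02  5.22021180e-03  3.53470599e+01]
[317.42393304 239.6756868 ]
[318.68233799  91.01695963]
[318.46521645  99.1441942 ]
[317.36940986 232.29649496]
```

View pics/w1.png

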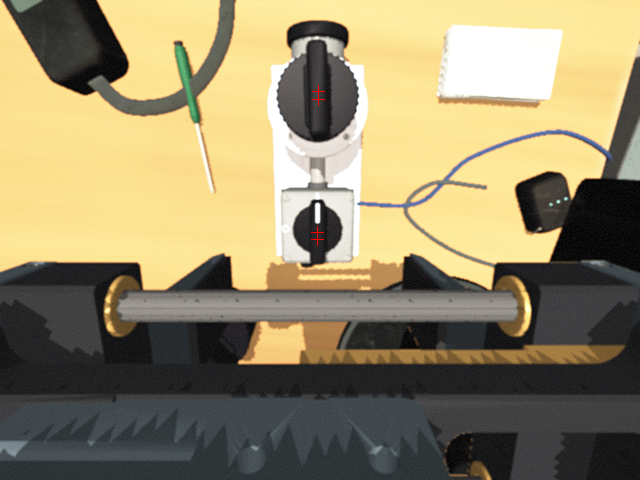

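The predicted markers sit on the handle and cap within about 2 mm, with the handle disc at (318,230) and the cap at (318,96). I go down and grip the isolator handle.

Call:
{"fn": "step_arm", "kwargs": {"linear": [[0.004, 0, 0.15], [0.004, 0, 0.3], [0.004, 0, 0.38], [0.004, 0, 0.42], [0.004, 0, 0.443], [0.004, 0, 0.443], [0.004, 0, 0.443]], "turn": [0, 0, 0, 0, 0, 0, 0]}}

```text
time_s: 2.8
ee_pos: [368.6, 342.4, 93.0]
ee_rot: [-180.0, -0.1, 35.2]
force: [1.0, -0.1, 0.5]
gripper_width: 91.4
gripper_force: 0.0
```

Call:
{"fn": "step_arm", "kwargs": {"linear": [[0, 0, 0], [0, 0, 0], [0, 0, 0], [0, 0, 0], [0, 0, 0], [0, 0, 0], [0, 0, 0], [0, 0, 0]], "turn": [0, 0, 0, 0, 0, 0, 0, 0], "fingers": 1, "force": 25}}

```text
time_s: 3.8
ee_pos: [368.1, 341.8, 92.1]
ee_rot: [180.0, -0.0, 35.2]
force: [1.5, -3.2, 3.5]
gripper_width: 14.3
gripper_force: 3.5
```

Call:
{"fn": "step_arm", "kwargs": {"linear": [[0, 0, 0], [0, 0, 0], [0, 0, 0], [0, 0, 0], [0, 0, 0], [0, 0, 0], [0, 0, 0], [0, 0, 0], [0, 0, 0], [0, 0, 0], [0, 0, 0], [0, 0, 0], [0, 0, 0], [0, 0, 0], [0, 0, 0], [0, 0, 0]], "turn": [0, -0.02, -0.04, -0.06, -0.08, -0.1, -0.12, -0.14, -0.16, -0.18, -0.2, -0.22, -0.24, -0.253, -0.253, -0.253]}}

```text
time_s: 5.8
ee_pos: [368.3, 341.7, 92.1]
ee_rot: [180.0, 0.0, 126.2]
force: [1.6, -0.7, 0.2]
gripper_width: 14.1
gripper_force: 25.1
```

Call:
{"fn": "step_arm", "kwargs": {"linear": [[0, 0, 0], [0, 0, 0], [0, 0, 0], [0, 0, 0], [0, 0, -0.05], [0, 0, -0.2], [0, 0, -0.4], [0, 0, -0.44], [0, 0, -0.44]], "turn": [0, 0, 0, 0, 0, 0, 0, 0, 0], "fingers": -1}}

```text
time_s: 6.92
ee_pos: [368.2, 342.0, 225.2]
ee_rot: [179.9, -0.0, 126.3]
force: [-0.7, -0.4, -0.0]
gripper_width: 91.0
gripper_force: 0.0
```

```bash
python3 -c "
from h import *
go([457.5,404.5,225],35.2)"
```

```text
lin [-0.0084  0.3632  0.0007] turn 0.2531 rot [ 1.7986e+02 -1.0000e-02  1.2630e+02] pos [368.2 342.  225.2]
```

Call:
{"fn": "step_arm", "kwargs": {"linear": [[-0.008, 0.363, 0], [-0.008, 0.363, 0], [-0.008, 0.363, 0], [-0.008, 0.363, 0], [-0.008, 0.363, 0], [-0.008, 0.363, 0], [-0.008, 0.363, 0], [-0.008, 0.363, 0], [-0.008, 0.363, 0], [-0.008, 0.363, 0], [-0.008, 0.363, 0]], "turn": [0.253, 0.253, 0.253, 0.253, 0.253, 0.253, 0.253, 0.253, 0.253, 0.253, 0.253]}}

```text
time_s: 8.3
ee_pos: [456.8, 404.1, 222.9]
ee_rot: [180.0, 0.1, 35.3]
force: [1.4, -0.6, -0.6]
gripper_width: 91.1
gripper_force: 0.0
```

```bash
python3 - <<'E'
from h import *
s=env.state();f=cams.grab_frame("wrist");E=wristE(f,s);im=f["color"].copy()
print(s["time_s"],s["ee_pos"],s["ee_rot"])
for p in([457.5,404.5,148],[457.5,404.5,118]):
    q=proj(f,p,E);print(q);cv2.drawMarker(im,tuple(int(v) for v in q),(0,0,255),0,8,1)
a=im[120:320,170:470];cv2.imwrite("pics/w2.png",cv2.resize(cv2.convertScaleAbs(a,alpha=1.8,beta=20),None,fx=2.5,fy=2.5))
t=cams.grab_frame("top")["color"][190:310,260:420]
cv2.imwrite("pics/w2t.png",cv2.resize(t,None,fx=4,fy=4))
E
```

```text
8.3 [456.84955672 404.06997718 222.899116  ] [1.79991635e+02 1.22404656e-01 3.52900415e+01]
[317.37506748 252.34769894]
[317.30983005 242.36340769]
```

View pics/w2.png

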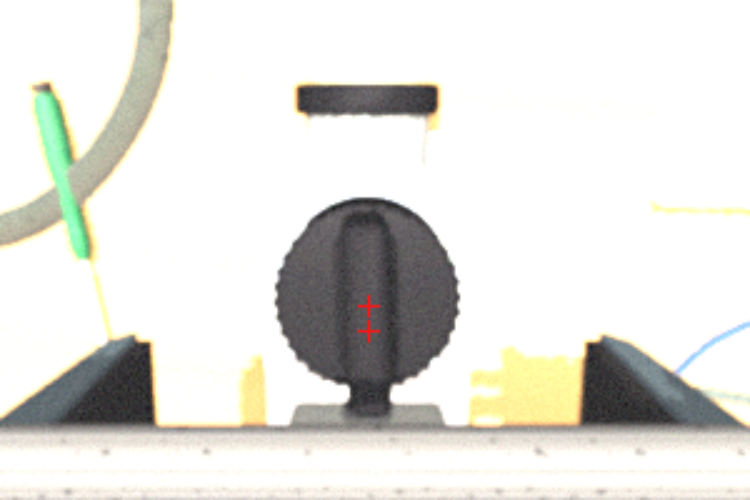

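View pics/w2t.png

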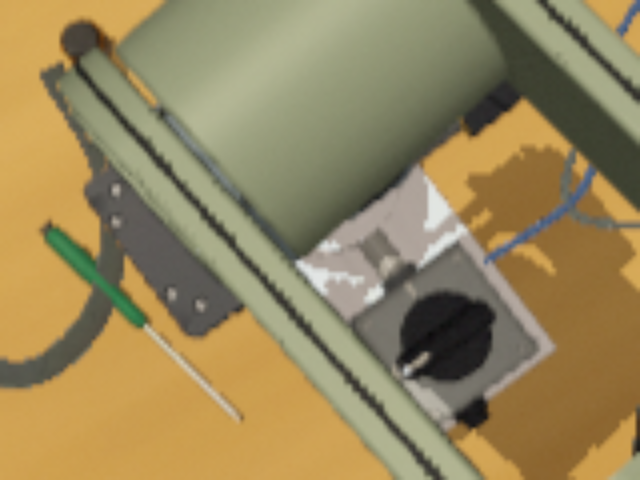

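```bash
python3 -c "
from h import *
go([457.8,404.9,134.5],35.3)"
```

```text
lin [ 0.0034 -0.0003  0.2966] turn -0.0001 rot [1.800e+02 6.000e-02 3.526e+01] pos [457.  404.2 223.5]
```

The isolator handle now lies across the plate with its white nose toward +y at (408,368), so it is off. Next I go down onto the cap and grip it.

Call:
{"fn": "step_arm", "kwargs": {"linear": [[0.003, 0, 0.12], [0.003, 0, 0.22], [0.003, 0, 0.28], [0.003, 0, 0.3], [0.003, 0, 0.3], [0.003, 0, 0.3]], "turn": [0, 0, 0, 0, 0, 0]}}

```text
time_s: 9.15
ee_pos: [458.5, 405.4, 135.1]
ee_rot: [-180.0, -0.1, 35.2]
force: [-0.3, 0.1, 0.0]
gripper_width: 91.4
gripper_force: 0.0
```

Call:
{"fn": "step_arm", "kwargs": {"linear": [[0, 0, 0], [0, 0, 0], [0, 0, 0], [0, 0, 0], [0, 0, 0], [0, 0, 0], [0, 0, 0], [0, 0, 0], [0, 0, 0], [0, 0, 0]], "turn": [0, 0, 0, 0, 0, 0, 0, 0, 0, 0], "fingers": 1, "force": 50}}

```text
time_s: 10.4
ee_pos: [457.9, 405.0, 134.0]
ee_rot: [-180.0, -0.0, 35.2]
force: [-0.2, 0.4, 0.6]
gripper_width: 13.6
gripper_force: 50.0
```

Call:
{"fn": "step_arm", "kwargs": {"linear": [[0, 0, 0.007], [0, 0, 0.014], [0, 0, 0.021], [0, 0, 0.026], [0, 0, 0.026], [0, 0, 0.026]], "turn": [0, 0, 0, 0, 0, 0]}}

```text
time_s: 11.15
ee_pos: [457.9, 405.0, 127.9]
ee_rot: [-180.0, -0.1, 35.2]
force: [-3.0, -0.9, 8.3]
gripper_width: 13.8
gripper_force: 50.0
```

Call:
{"fn": "step_arm", "kwargs": {"linear": [[0, 0, 0.003], [0, 0, 0.003], [0, 0, 0.003]], "turn": [0, 0, 0]}}

```text
time_s: 11.52
ee_pos: [457.9, 405.0, 127.1]
ee_rot: [-180.0, -0.1, 35.2]
force: [-2.9, -1.7, 9.5]
gripper_width: 13.6
gripper_force: 50.0
```

Call:
{"fn": "step_arm", "kwargs": {"linear": [[0, 0, 0.004], [0, 0, 0.004], [0, 0, 0.004], [0, 0, 0.004], [0, 0, 0.004], [0, 0, 0.004]], "turn": [0, 0, -0.01, -0.02, -0.03, -0.04]}}

```text
time_s: 12.28
ee_pos: [458.8, 405.7, 126.4]
ee_rot: [180.0, -0.2, 49.7]
force: [-1.2, -0.1, 10.6]
gripper_width: 13.7
gripper_force: 50.0
```

Call:
{"fn": "step_arm", "kwargs": {"linear": [[0, 0, 0], [0, 0, 0], [0, 0, 0], [0, 0, 0], [0, 0, 0], [0, 0, 0], [0, 0, 0], [0, 0, 0], [0, 0, 0], [0, 0, 0], [0, 0, 0], [0, 0, 0]], "turn": [-0.02, -0.04, -0.06, -0.08, -0.1, -0.12, -0.14, -0.16, -0.18, -0.1865, -0.1865, -0.1865]}}

```text
time_s: 13.78
ee_pos: [458.7, 405.6, 126.5]
ee_rot: [179.8, -0.1, 116.7]
force: [-2.0, -0.5, 10.3]
gripper_width: 13.7
gripper_force: 50.0
```

```bash
python3 -c "
from h import *
s=env.state();print(s['torque'],s['force'],s['ee_rot'])"
```

```text
[-0.31305499  0.41500936 -0.11823369] [-2.01303879 -0.47177781 10.30539016] [ 1.79798037e+02 -5.43681529e-02  1.16739392e+02]
```

Call:
{"fn": "step_arm", "kwargs": {"linear": [[0, 0, -0.01], [0, 0, -0.02], [0, 0, -0.03], [0, 0, -0.04], [0, 0, -0.04]], "turn": [0, 0, 0, 0, 0]}}

```text
time_s: 14.4
ee_pos: [458.6, 405.3, 136.6]
ee_rot: [179.9, -0.0, 116.8]
force: [1.8, 1.0, 4.4]
gripper_width: 13.9
gripper_force: 50.0
```

Call:
{"fn": "step_arm", "kwargs": {"linear": [[0, 0, -0.015], [0, 0, -0.03], [0, 0, -0.05], [0, 0, -0.08], [0, 0, -0.11], [0, 0, -0.15], [0, 0, -0.2], [0, 0, -0.25], [0, 0, -0.3], [0, 0, -0.3], [0, 0, -0.3]], "turn": [0, 0, 0, 0, 0, 0, 0, 0, 0, 0, 0]}}

```text
time_s: 15.78
ee_pos: [457.7, 404.7, 225.8]
ee_rot: [-180.0, 0.0, 116.8]
force: [0.1, -0.0, -1.4]
gripper_width: 14.0
gripper_force: 50.0
```

```bash
python3 - <<'E'
from h import *
for n in("scene","wrist"):
    f=cams.grab_frame(n);cv2.imwrite(f"pics/{n}3.png",f["color"])
s=env.state();print(s["force"],s["ee_pos"])
f=cams.grab_frame("top")
hsv=cv2.cvtColor(f["color"],cv2.COLOR_BGR2HSV)
im=cv2.imread("pics/top0.png");hsv=cv2.cvtColor(im,cv2.COLOR_BGR2HSV)
m=((hsv[...,1]<60)&(hsv[...,2]>150)).astype(np.uint8);m[:140]=0;m[195:]=0;m[:,:362]=0;m[:,425:]=0
c=max(cv2.findContours(m,0,1)[0],key=cv2.contourArea);print([np.round(onz(f,*p,19)[:2]) for p in cv2.boxPoints(cv2.minAreaRect(c))])
go([591,298,188],115)
E
```

```text
[ 0.06230036  0.20647131 -1.6276496 ] [457.624941   404.62609595 225.37256456]
[array([598., 347.]), array([659., 254.]), array([604., 220.]), array([543., 312.])]
lin [-0.5176  0.2368  0.1246] turn 0.0049 rot [-1.7992e+02  2.0000e-02  1.1676e+02] pos [457.7 404.7 225.4]
```

View pics/scene3.png

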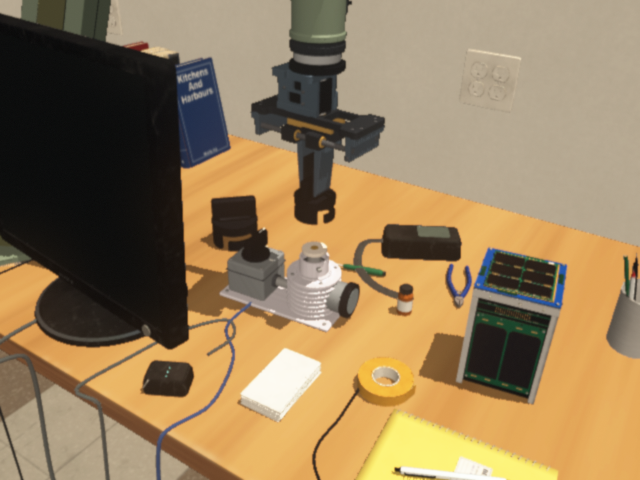

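The cap is off and held (315,205), the neck is bare (314,255) and the wipes are clear. I carry the cap over the wipes.

```bash
python3 -c "
from h import *
go([592.6,295.6,225],116.8)"
```

```text
lin [-0.5271  0.2379  0.0013] turn -0.0001 rot [-1.7992e+02  2.0000e-02  1.1676e+02] pos [457.7 404.7 225.4]
```

Call:
{"fn": "step_arm", "kwargs": {"linear": [[-0.04, 0.018, 0], [-0.13, 0.06, 0], [-0.22, 0.1, 0], [-0.32, 0.145, 0], [-0.42, 0.19, 0], [-0.49, 0.221, 0], [-0.527, 0.238, 0], [-0.527, 0.238, 0], [-0.527, 0.238, 0]], "turn": [0, 0, 0, 0, 0, 0, 0, 0, 0]}}

```text
time_s: 17.05
ee_pos: [592.2, 296.5, 226.2]
ee_rot: [-180.0, -0.0, 116.8]
force: [0.4, 0.1, -2.1]
gripper_width: 13.9
gripper_force: 50.0
```

```bash
python3 - <<'E'
from h import *
s=env.state();f=cams.grab_frame("wrist");E=wristE(f,s);im=f["color"].copy();print(s["ee_pos"])
for p in([592.6,295.6,19],)+tuple([x,y,19] for x,y in((598,347),(659,254),(604,220),(543,312))):
    q=proj(f,p,E);print(q);cv2.drawMarker(im,tuple(int(v) for v in q),(0,0,255),0,10,1)
t=cams.grab_frame("top")["color"]
cv2.imwrite("pics/w4.png",np.hstack([cv2.resize(im,(480,360)),cv2.resize(t[80:320,280:480],(300,360))]))
E
```

```text
[592.19210209 296.53790117 226.16904819]
[316.31163762 222.07205094]
[342.25375814 182.40438851]
[351.37654684 279.27319355]
[295.69804416 283.77722511]
[282.27041712 188.4103153 ]
```

View pics/w4.png

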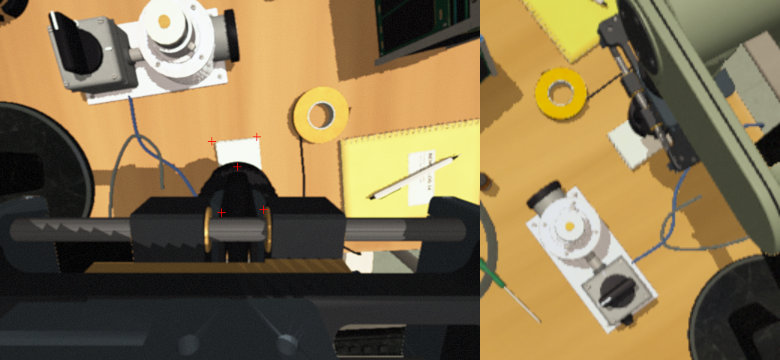

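```bash
python3 - <<'E'
from h import *
s=env.state();f=cams.grab_frame("wrist");E=wristE(f,s);im=f["color"]
hsv=cv2.cvtColor(im,cv2.COLOR_BGR2HSV)
m=((hsv[...,1]<50)&(hsv[...,2]>190)).astype(np.uint8)
for v in range(190,216,4):
    u=np.where(m[v,270:360])[0]+270
    if len(u): print(v,u.min(),u.max(),[np.round(onz(f,x,v,19,E)[:2],1).tolist() for x in(u.min()-.5,u.max()+.5)])
d=[np.array([659,254])-[598,347]]
P0,P1=np.array([543,312.]),np.array([598,347.]);
for v in (194,202): print(v,[np.round(proj(f,np.append(p+t*np.array([61,-93.]),19),E),1).tolist() for p in(P0,P1) for t in(.1,.2)])
print("neck pred",proj(f,[457.8,404.8,101],E))
y=cv2.inRange(hsv,(12,60,120),(35,255,255));y[:, :190]=0;y[:,250:]=0;y[60:]=0
print("neck disc",np.argwhere(y).mean(0)[::-1], y.sum()//255)
E
```

```text
190 289 345 [[549.8, 313.6], [605.0, 341.5]]
194 288 345 [[550.7, 309.2], [607.0, 337.7]]
198 288 345 [[552.6, 305.3], [609.1, 333.8]]
202 289 346 [[555.5, 301.8], [612.1, 330.5]]
206 289 346 [[557.4, 297.9], [614.2, 326.6]]
210 290 346 [[560.3, 294.4], [616.2, 322.7]]
214 291 347 [[563.2, 290.9], [619.3, 319.3]]
194 [[283.6, 198.7], [285.0, 208.7], [343.1, 192.8], [344.1, 202.9]]
202 [[283.6, 198.7], [285.0, 208.7], [343.1, 192.8], [344.1, 202.9]]
neck pred [222.71946361  36.61181209]
neck disc [212.30529595  22.28037383] 321
```

```bash
python3 -c "
from h import *
go([593.5,296,80],116.8)"
```

```text
lin [-0.0037  0.0028  0.4879] turn 0.0001 rot [ 1.7999e+02 -2.0000e-02  1.1682e+02] pos [592.2 296.6 226.4]
```

Call:
{"fn": "step_arm", "kwargs": {"linear": [[-0.003, 0.003, 0.08], [-0.003, 0.003, 0.2], [-0.003, 0.003, 0.3], [-0.003, 0.003, 0.4], [-0.003, 0.003, 0.45], [-0.003, 0.003, 0.485], [-0.003, 0.003, 0.485], [-0.003, 0.003, 0.485]], "turn": [0, 0, 0, 0, 0, 0, 0, 0]}}

```text
time_s: 18.2
ee_pos: [594.8, 295.9, 81.8]
ee_rot: [179.9, -0.0, 116.8]
force: [-0.2, 0.3, -1.8]
gripper_width: 13.9
gripper_force: 50.0
```

Call:
{"fn": "step_arm", "kwargs": {"linear": [[0, 0, 0.008], [0, 0, 0.015], [0, 0, 0.022], [0, 0, 0.022]], "turn": [0, 0, 0, 0]}}

```text
time_s: 18.7
ee_pos: [593.9, 295.4, 73.8]
ee_rot: [-180.0, -0.0, 116.8]
force: [-1.0, 0.2, -0.6]
gripper_width: 13.3
gripper_force: 50.0
```

Call:
{"fn": "step_arm", "kwargs": {"linear": [[0, 0, 0.002], [0, 0, 0.004], [0, 0, 0.006], [0, 0, 0.006]], "turn": [0, 0, 0, 0]}}

```text
time_s: 19.2
ee_pos: [594.1, 295.5, 72.2]
ee_rot: [-180.0, -0.0, 116.8]
force: [-0.5, 0.2, -1.9]
gripper_width: 13.9
gripper_force: 50.0
```

Call:
{"fn": "step_arm", "kwargs": {"linear": [[0, 0, 0.002], [0, 0, 0.004], [0, 0, 0.006], [0, 0, 0.006]], "turn": [0, 0, 0, 0]}}

```text
time_s: 19.7
ee_pos: [594.1, 295.5, 71.0]
ee_rot: [180.0, -0.0, 116.8]
force: [-1.3, -1.6, 2.6]
gripper_width: 13.7
gripper_force: 50.0
```

Call:
{"fn": "step_arm", "kwargs": {"linear": [[0, 0, 0], [0, 0, 0], [0, 0, 0], [0, 0, 0], [0, 0, 0], [0, 0, 0], [0, 0, -0.03], [0, 0, -0.1], [0, 0, -0.2], [0, 0, -0.35], [0, 0, -0.5], [0, 0, -0.5]], "turn": [0, 0, 0, 0, 0, 0, 0, 0, 0, 0, 0, 0], "fingers": -1}}

```text
time_s: 21.2
ee_pos: [596.1, 296.4, 226.1]
ee_rot: [179.4, 0.0, 116.8]
force: [0.6, 0.2, -0.3]
gripper_width: 91.3
gripper_force: 0.0
```

```bash
python3 - <<'E'
from h import *
w=cams.grab_frame("wrist")["color"];t=cams.grab_frame("scene")["color"]
cv2.imwrite("pics/w5.png",np.hstack([cv2.resize(w[100:340,160:480],(400,300)),cv2.resize(t[190:460,150:510],(400,300))]))
E
```

```text
(no output)
```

View pics/w5.png

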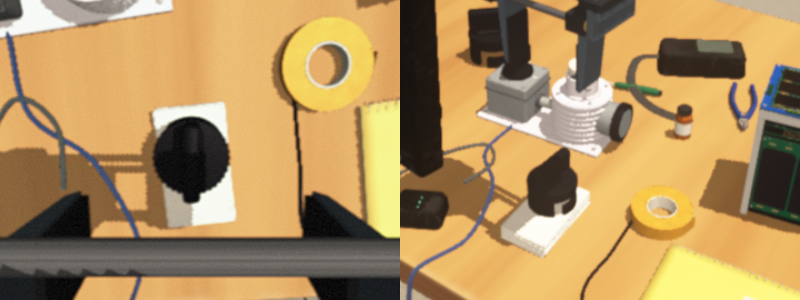

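The cap stands grip up in the middle of the wipes, at (190,155) in the wrist crop. The tape roll, screwdriver and vial look unmoved, and nothing is being touched.

```bash
python3 -c "
from h import *
print(env.job_done())"
```

```text
the job is handed in; nothing more can be done
None
```

I turned the isolator off first, then freed the bayonet cap and set it grip-up on the wipes, and handed the job in at about 21 s with the tape roll, screwdriver and vial not touched; no verdict was returned.

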